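Load two thin-section carriers into the spring magazine of a slide feeder

ROBOT

A 7-joint arm with a two-finger parallel gripper is mounted at the origin on a cart in front of the work surface, level with it; the furniture and walls round the work are solid. World frame = base frame: x ahead of the robot, y to its left, z up, the work surface at z = 0. Lengths are in m, angles in rad, forces in N, time in s.
With the tool pointing down it reaches from about 0.4 to 0.875 m from the base axis. Payload 19.3 kg.
Tool frame: the origin (TCP) lies between the finger pads; the fingertips stand bot.tcp_to_tips ahead of it and the grasp point (between the pads) is the TCP (bot.tcp_to_tips is the distance from the TCP to the fingertips, in m); z points along the fingers, y is the line along which they close (so a half turn about z gives the same grasp; the last joint's range is limited). The gripper opens to 85 mm and grips with 20 to 120 N. Pads are 22 mm wide; open, the fingers measure 114 mm over their backs; the gripper's body (76 mm by 85 mm) begins 54 mm behind the grasp point. The pads swing forward as they close: fully open they stand 13 mm farther back than shut.
Start: joints at [-1.402, 0.521, -0.036, 1.599, 0.021, 1.021, -0.113], TCP at [0.148, 0.607, 0.25] pointing down, gripper open.
Joint ranges: [-2.91, 2.91], [-0.3, 2.13], [-1.5, 1.42], [0.17, 2.43], [-1.26, 4.41], [0.16, 1.93], [-2.52, 2.52]. Speed limits (rad/s): [1.89, 1.89, 2.39, 2.39, 3.01, 3.01, 3.01].

INTERFACE

Orientations are given as [roll, pitch, yaw] about the fixed x, y, z axes, in that order (R = Rz(yaw) Ry(pitch) Rx(roll)).
In Python, from workcell import telemetry, grab_frame, bot gives the robot as it stands. The module is installed in compiled form; this text tells all that it offers.
- The arm moves only by the shell command python3 -m crank 'ROWS' [FORCE]. ROWS is text: rows parted by semicolons, each of 7 numbers parted by spaces: the finger opening in m, from 0 to 0.0854, then the shift along the tool's x, y, z in m, then the turn, a rotation vector about the tool's x, y, z in degrees. A call has exactly 8 rows; each row shifts and turns the commanded pose from where the row before left it, along the tool's axes as they then stand; what a row does not reach is not made up. A row lasts 1/12 s, in which the tool goes at most 41.7 mm and 7.16 degrees, less where a joint would pass 70% of its speed; a pose out of reach is approached as far as the arm can. A call with a gripper value outside its range is refused whole. The fingers move at their own pace and stop on an object; FORCE is the grip in N (left out, the last holds). Time passes only in rows, so rows that do not move let the fingers close, or fill a call up. It gives the time, the measured TCP pose, the force, the opening and the grip force at its end, in the units of the state.
- telemetry.observe(): the state, without advancing time (a new reading comes with each control period).
- grab_frame(name): name is "side" or "top"; returns a dict with "pixels" (400x640x3 uint8, red, green, blue), "depth" (400x640 float32, m along the optical axis (not along the pixel's ray), 0 where there is no reading), "vertical_fov" (degrees; the focal length in pixels is half the picture's height over the tangent of half this angle, whatever the lens; pixels are square), "cx", "cy" (the principal point, pixels), "R" (3x3) and "t" (3): a world point X has camera coordinates R X + t. Camera axes: x right, y down, z forward; pixel columns grow to the right and rows downward; lengths in m; the calibration is good to about 2 mm. A picture is of the moment at which its call begins.
- bot.job_done(): hands the job in; it is judged then, once.
The state is a dict: "clock": time; "qpos": joint angles; "qd": joint speeds; "joint_efforts": joint torques, N m; "position": TCP position; "tool_rot": TCP orientation; "force": force on the tool from outside, world axes, zero at the start; "moment": the same for the moment, N m; "grip_width": finger opening in m; "finger_force": force on a finger pad.
Only numpy, scipy, OpenCV 4.12 (cv2) and the standard library are available. Lean on these libraries where they do the work, as an engineer would, in place of code of your own. Each camera call takes 0.05 s, during which the arm holds its last target. There are 200 camera calls.

TASK

Load both thin-section carriers into the feeder's spring magazine, one on top of the other in either order: hold a carrier by its tab, press it nose first down on the spring plate, slide it under the two retaining lips until it stops against the back wall, and let go so that the spring lifts it flat against the lips with its shoulders caught behind their rolled front edges. Use gentle force, for the sections are brittle, and leave the other things on the worktop where they lie.

Things in the scene. Friction and masses are not known exactly. Their poses are not given: they have to be found in the camera images.
- feeder: slide feeder fixed on the worktop: dark foot plate 122 x 76 x 8 mm with an aluminium magazine box, open in front. Origin on the worktop; x to the back wall (push direction), z up. The box is bolted through slots, up to 10 mm forward or back along x of the values and points given here; no reading tells: feel for the wall. Over 30 N in all, spring included, between carrier and feeder breaks a section
- lips (a point): middle of the mouth between the fronts of the two steel lips, at the lips' underside (z 60 mm, feeder x -30). The lips (top z 64) cover |y| 12.8 to 23 back to x 30. Each begins with a rolled edge: a bar of 3 mm radius along y, centre x -27, lowest point z 57, square at the back (x -24). Flared wings (x -46 to -29, z 47 to 61) lead in to cheeks with 1.5 mm play each side of the frame
- back_wall (a point): middle of the back wall's inner face (feeder x 22.5, z 56 mm), rigid. A carrier whose nose is within 1.5 mm of it has its shoulders clear behind the rolled edges: let go, the spring lifts it level against the lips, underside z 52, frame origin about feeder x 0. Short of that it stays 3 mm low under the edges. After the second is in, the first lies at underside z 44
- plate (a joint): spring plate: m pressed down from its rest (0), 0.022 at most; moves straight down only, pushing up 4 N at rest plus 0.2 N per mm and 0.1 N per mm/s of damping. Top at z 59 mm at rest, 36 mm wide under the lips, with an 16 mm wide tongue reaching forward out of the mouth to feeder x -66
- press (a point): place on the tongue (feeder x -48, z 59 mm) where a nose, tipped a little down, is pressed before it slides in. To pass the rolled edges a carrier's underside must be below z 49 mm, whether it lies on the plate or on the first carrier, whose tab covers the tongue. Sliding under the lips takes a few N. Corner posts (x -30 to -24.5, |y| 13 to 19.5) end at z 45, below a carrier going in
- carrier_a: thin-section carrier (dark grey rock slice), grey plate 8 mm thick, face up. Origin: centre of its frame's underside; x to the round nose, z up. Frame: x -22 to 22 mm, 36 mm wide, top nose edge rounded 4 mm. Tab: x -22 to -60 mm, 20 mm wide, 8 mm thick; hold it firmly by its sides at x about -47. The shoulders (x -22, |y| 10 to 18) are what the lips catch. 0.035 to 0.07 kg
- carrier_b: thin-section carrier (pale rock slice), grey plate 8 mm thick, face up. Origin: centre of its frame's underside; x to the round nose, z up. Frame: x -22 to 22 mm, 36 mm wide, top nose edge rounded 4 mm. Tab: x -22 to -60 mm, 20 mm wide, 8 mm thick; hold it firmly by its sides at x about -47. The shoulders (x -22, |y| 10 to 18) are what the lips catch. 0.035 to 0.07 kg
- tweezers: steel tweezers, 126 x 11 x 9 mm, lying between the two carriers; a bystander
- loupe: small folding loupe, 36 x 26 x 16 mm; a bystander
- petri_dish: round dish of grains, 60 mm across, 13 mm high; a bystander
- screwdriver: screwdriver with a red handle, 138 mm long, 17 mm thick; a bystander
- pen_1: pencil, 112 mm long, 7 mm thick, near the front edge of the worktop; a bystander
- vial: stoppered vial, 36 mm across, 55 mm high; a bystander
- specimen_box_15: clear specimen box, 45 x 45 x 38 mm, behind the feeder; a bystander
- specimen_box_07: clear specimen box, 43 x 40 x 24 mm, behind the feeder; a bystander
Mind the look-alikes: they are no part of the job. What is shaped like the feeder but purple is not meant. Leave any purple look-alike of the carrier_a alone.

How it is judged:
By the outcome, as a careful person would: the job done as asked, in the order asked, and still so for the second after the job is handed in, with the robot touching nothing.
It also fails if it takes over 58 s, if anything falls off the work surface, if the arm or the gripper's body presses on something with over 40 N, if the wrist force passes 120 N, or if a joint passes its speed limit or range.

## Working session

There is one attempt and no reset: what is moved stays moved. The work goes in short steps, Python scripts to look and compute and a shell command to move; the robot and the scene stay as the last step left them, time stands still between calls to the robot, and variables do not carry over. Pictures are saved under pics/ and viewed, at most 10 in all, crops included, and the job is handed in when it is done.

```bash
mkdir -p pics
cat > h.py <<'E'
import numpy as np, cv2
from workcell import telemetry, grab_frame, bot
def snap(n,f):
    d=grab_frame(n); np.savez('pics/'+f+'.npz',**d); cv2.imwrite('pics/'+f+'.png',d['pixels'][:,:,::-1]); return d
def foc(d): return 200/np.tan(np.radians(float(d['vertical_fov'])/2))
def ray(d,u,v,z):
    "pixel -> world on plane z"
    f=foc(d); r=d['R'].T@np.array([(u-d['cx'])/f,(v-d['cy'])/f,1]); c=-d['R'].T@d['t']
    return c+r*(z-c[2])/r[2]
def dep(d,u,v):
    f=foc(d); Z=d['depth'][int(v),int(u)]; return d['R'].T@(np.array([(u-d['cx'])/f*Z,(v-d['cy'])/f*Z,Z])-d['t'])
def proj(d,X):
    p=d['R']@np.array(X)+d['t']; f=foc(d); return p[:2]/p[2]*f+[d['cx'],d['cy']]
E
python3 - <<'E'
from h import *
for n in('top','side'):
    d=snap(n,n+'0'); print(n,d['vertical_fov'],d['cx'],d['cy'],-d['R'].T@d['t'],d['R'].round(3).tolist())
print(telemetry.observe(),bot.tcp_to_tips)
E
```

```text
top 50.13738821913842 317.4892878929435 199.1635650836119 [ 0.2874771  -0.0718743   1.37433517] [[-0.005, -1.0, -0.001], [-0.984, 0.005, -0.178], [0.178, -0.0, -0.984]]
side 52.729465008539655 320.65198760146814 209.93613501534608 [0.11431688 0.94716462 0.98276179] [[-0.922, -0.387, 0.015], [-0.256, 0.58, -0.773], [0.291, -0.717, -0.634]]
{'clock': 0.1, 'qpos': array([-1.40220589,  0.52194235, -0.03633421,  1.59991607,  0.02120476,
        1.02110917, -0.11285713]), 'qd': array([-2.68198566e-04, -1.81742313e-03,  1.71480845e-05, -8.52371553e-04,
        1.87778469e-04, -1.38965319e-03,  1.55209612e-03]), 'joint_efforts': array([ 4.44744655e-03, -9.28500581e+01,  1.98428527e+00, -3.70529437e+01,
        1.81413983e-02,  5.44139664e-03, -7.99096392e-05]), 'position': array([0.14779418, 0.60699788, 0.24980323]), 'tool_rot': array([-3.14060527e+00,  6.93792060e-05,  2.90274187e+00]), 'force': array([-0.53735827, -0.06491114, -0.46053218]), 'moment': array([-0.01660515,  0.00617137, -0.02366489]), 'finger_force': 0.0, 'grip_width': 0.08571507140112514} 0.019
```

View pics/top0.png

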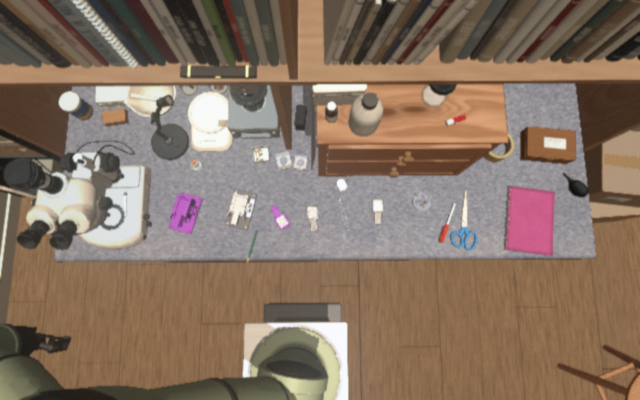

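View pics/side0.png

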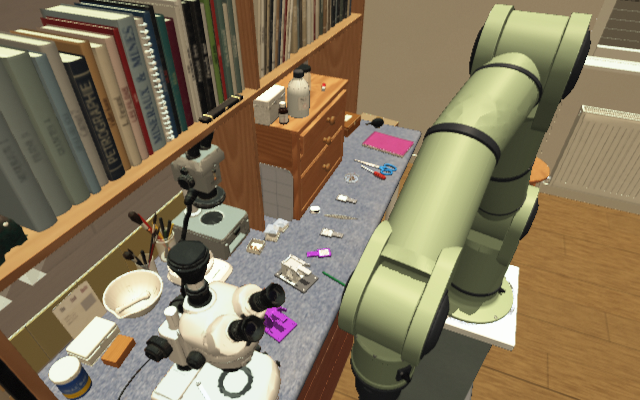

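Run:
```python
import cv2,numpy as np
a=cv2.imread('pics/top0.png')[180:240,215:395]; a=cv2.resize(a,None,fx=4.44,fy=4.44,interpolation=cv2.INTER_CUBIC)
b=cv2.imread('pics/side0.png')[185:295,260:370]; b=cv2.resize(b,None,fx=3,fy=3,interpolation=cv2.INTER_CUBIC)
c=np.zeros((600,800,3),np.uint8); c[:a.shape[0],:a.shape[1]]=a[:,:800]; c[268:598,:330]=b
cv2.imwrite('pics/crop1.png',c)
```

```text
(no output)
```

View pics/crop1.png

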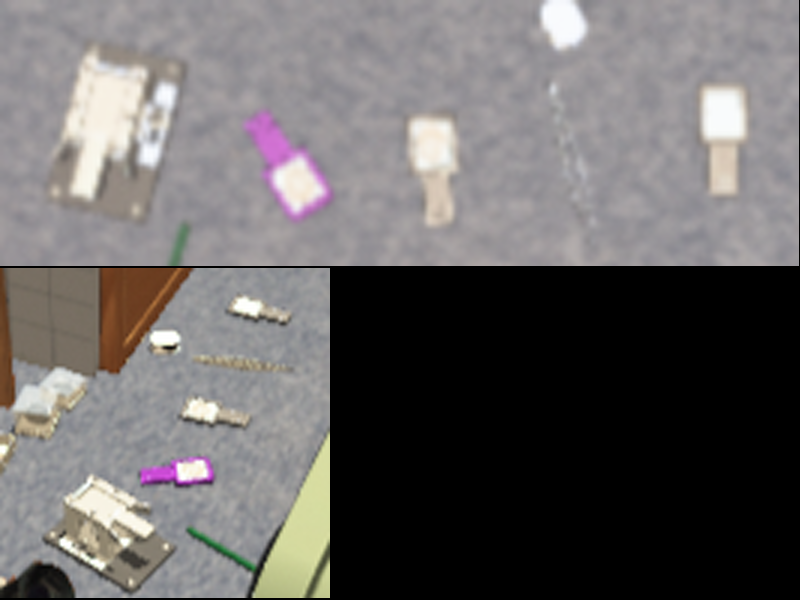

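The pictures show these candidates in the top view:
- **Feeder:** the aluminium feeder is at (241,209). The purple one at (184,213) is excluded.
- **Carriers:** the two grey carriers are at (312,215) and (378,210), with tabs towards the robot. The purple look-alike at (280,216) is excluded.
- **Bystanders:** the tweezers are at (345,205), the loupe at (341,185), and the pencil at (252,245).

In the side view the feeder's tongue also points towards the robot.

```bash
cat > m.py <<'E'
from h import *
def cloud(d):
    f=foc(d); v,u=np.mgrid[0:400,0:640]; Z=d['depth']
    P=np.stack([(u-d['cx'])/f*Z,(v-d['cy'])/f*Z,Z],-1)-d['t']; W=P@d['R']; W[Z==0]=np.nan; return W
E
python3 - <<'E'
from m import *
boxes={'top':{'c1':(300,200,326,234),'c2':(366,195,390,228),'f':(222,186,260,232)},
 'side':{'c1':(318,226,346,246),'c2':(333,192,360,212),'f':(272,250,322,296)}}
for n in boxes:
    d=dict(np.load(f'pics/{n}0.npz')); W=cloud(d)
    for k,(a,b,c,e) in boxes[n].items():
        w=W[b:e,a:c].reshape(-1,3); w=w[np.isfinite(w[:,2])]
        print(n,k,'z pct',np.percentile(w[:,2]*1000,[5,25,50,75,90,98]).round(1))
        s=w[(w[:,2]>.0045)&(w[:,2]<.09)] if k!='f' else w[w[:,2]>.035]
        if len(s)<8: continue
        m=s[:,:2].mean(0); q=s[:,:2]-m; ev,E=np.linalg.eigh(q.T@q); ax=E[:,1]*np.sign(E[0,1])
        t=q@ax; l=q@[-ax[1],ax[0]]
        print('  n',len(s),'mean',m.round(4),'z',np.median(s[:,2]).round(4),'yaw',np.degrees(np.arctan2(ax[1],ax[0])).round(1),'long',(t.min()*1e3).round(1),(t.max()*1e3).round(1),'lat',(l.min()*1e3).round(1),(l.max()*1e3).round(1))
d=dict(np.load('pics/top0.npz'))
W=cloud(d); print((W[190:232:1,226:260,2]*1000).round(0).astype(int).tolist().__str__().replace('], [','\n'))
E
```

```text
top c1 z pct [-5.7 -3.  -0.5  3.   6.5  9.6]
  n 157 mean [ 0.4771 -0.0548] z 0.0071 yaw 6.4 long -53.1 53.0 lat -38.3 25.6
top c2 z pct [-6.2 -2.9 -0.5  3.2  6.7 10. ]
  n 152 mean [ 0.4973 -0.2651] z 0.0068 yaw -3.2 long -55.5 45.6 lat -30.8 31.6
top f z pct [-5.8 -1.5  3.1 11.7 59.1 64.6]
  n 373 mean [0.5028 0.1768] z 0.0588 yaw -16.5 long -55.3 41.6 lat -27.3 25.4
side c1 z pct [-2.2 -0.2  1.6  4.9  8.1 10.7]
  n 153 mean [ 0.4787 -0.0517] z 0.0072 yaw 0.8 long -58.5 52.9 lat -46.4 52.8
side c2 z pct [-2.6 -0.4  1.3  3.8  7.3 10.2]
  n 116 mean [ 0.4994 -0.2611] z 0.007 yaw -3.7 long -57.7 56.4 lat -44.1 83.9
side f z pct [ -1.8   0.5   4.8  17.5  63.4 380.2]
  n 520 mean [0.4692 0.2761] z 0.0623 yaw -68.3 long -270.1 143.4 lat -50.2 45.1
[[-2, 4, 1, -1, 3, -3, 0, 1, 10, 6, 7, 7, 5, 7, 4, -7, -3, -2, -3, -2, 0, -1, 0, -4, 2, -4, -2, -6, 0, -5, -1, 0, 1, -6
2, -1, -8, 2, -2, -9, 0, -2, 8, 9, 5, 3, 11, 2, 7, 8, 5, 4, -1, -5, 0, -5, -10, 2, 2, -1, -1, -4, -4, -2, 2, 0, 0, -4
1, -5, 1, -2, 3, -6, -1, -3, 4, 8, 9, 14, 11, 7, 7, 5, 11, 9, 7, 9, 5, 4, 5, -3, -7, -6, -7, -5, -4, 0, 0, -
[... 4346 characters left out ...]
, -3, -6, 0, -1
0, 1, -2, -1, 1, -6, -8, -9, 0, 5, 7, 2, 8, 5, 6, 5, 5, 7, 11, 7, 9, 7, -1, 4, -4, -1, -2, 0, -7, -2, -3, 1, -3, -4
-5, -5, -5, -1, -3, -2, 3, -2, 1, 1, -5, -2, 4, 5, 6, 2, 5, 2, 5, 6, 4, 9, -1, 6, -3, -3, -1, -2, -1, -4, -3, 0, -1, -5
-1, 4, -4, -1, -5, 2, -3, -2, 0, 3, -4, -2, -5, 2, -1, -2, 0, -1, 5, 9, 7, -1, -2, -7, 1, -1, -1, -3, -1, -1, -3, -2, -4, 5
2, -7, 0, 1, 6, -2, -3, 2, 0, -5, -2, 0, -6, -4, -1, 3, -8, 2, -2, 1, 3, 6, -3, 1, 1, 0, -4, -3, -2, -3, -10, -3, 2, -6
2, 1, -4, -4, 1, -1, -2, -6, 3, -1, -7, 0, 2, 2, -3, -1, -9223372036854775808, -6, -3, 2, -1, -4, -4, -3, -3, 0, -2, -1, -5, -3, 0, 7, -2, -7]]<stdin>:15: RuntimeWarning: invalid value encountered in cast
```

```bash
cat > seg.py <<'E'
from m import *
def up(d,box,k=8):
    a,b,c,e=box; return cv2.resize(d['pixels'][b:e,a:c],None,fx=k,fy=k,interpolation=cv2.INTER_CUBIC).astype(int)
def topx(box,x,y,k=8): return box[0]+(x+.5)/k-.5, box[1]+(y+.5)/k-.5
E
python3 - <<'E'
from seg import *
out=[]
for n,bx in {'top':{'c1':(300,200,326,236),'c2':(366,195,390,230),'f':(222,186,262,236)},'side':{'c1':(316,224,350,250),'c2':(331,190,364,216)}}.items():
    d=dict(np.load(f'pics/{n}0.npz'))
    for k,b in bx.items():
        I=up(d,b); R,G,B=I[...,0],I[...,1],I[...,2]
        if k=='f': print('foot px',I[R.sum()*0+45*8//1-40,100:240:20].tolist())
        M=((R-B>12)&(R+G+B>330))|(R+G+B>600) if k!='f' else (R+G+B>520)
        M=M.astype(np.uint8)*255
        nn,L,st,_=cv2.connectedComponentsWithStats(M); j=1+np.argmax(st[1:,4]); M=(L==j).astype(np.uint8)*255
        cs,_=cv2.findContours(M,cv2.RETR_EXTERNAL,cv2.CHAIN_APPROX_NONE); J=I.clip(0,255).astype(np.uint8)[:,:,::-1].copy(); cv2.drawContours(J,cs,-1,(0,0,255),1); out.append(J)
        if k!='f':
            z=.008 if n=='top' else .004
            ys,xs=np.nonzero(M); P=np.array([ray(d,*topx(b,x,y),z)[:2] for x,y in zip(xs[::3],ys[::3])])
            ax=np.linalg.eigh(np.cov(P.T))[1][:,1]; ax*=np.sign(ax[0]); m=P.mean(0)
            t=(P-m)@ax; l=(P-m)@[-ax[1],ax[0]]
            tb=(t<t.min()+.03); fr=t>t.max()-.04
            print(n,k,'mean',m.round(4),'yaw',np.degrees(np.arctan2(ax[1],ax[0])).round(1),'len',np.ptp(t).round(4),'wid',np.ptp(l).round(4),'back',(m+ax*t.min()).round(4),'tabmean',P[tb].mean(0).round(4),'frmean',P[fr].mean(0).round(4),'tabw',np.ptp(l[tb]).round(4))
H=max(o.shape[0] for o in out[:3]); C=np.zeros((600,800,3),np.uint8); x=0
for o in out[:3]: C[:o.shape[0],x:x+o.shape[1]]=o[:, :800-x]; x+=o.shape[1]
x=330; 
for i,o in enumerate(out[3:]): C[390:390+o.shape[0],i*280:i*280+o.shape[1]]=o[:210]
cv2.imwrite('pics/seg1.png',C)
E
```

```text
top c1 mean [ 0.4787 -0.0551] yaw 5.3 len 0.0837 wid 0.0379 back [ 0.4321 -0.0594] tabmean [ 0.4475 -0.058 ] frmean [ 0.4949 -0.0535] tabw 0.0224
top c2 mean [ 0.4993 -0.2658] yaw -1.9 len 0.0832 wid 0.0381 back [ 0.4533 -0.2643] tabmean [ 0.4685 -0.2646] frmean [ 0.5163 -0.2665] tabw 0.0221
foot px [[142, 134, 127], [144, 135, 126], [148, 137, 129], [148, 138, 129], [155, 146, 136], [152, 143, 134], [150, 145, 146]]
side c1 mean [ 0.482  -0.0558] yaw 5.8 len 0.0821 wid 0.0399 back [ 0.4363 -0.0605] tabmean [ 0.4509 -0.0588] frmean [ 0.4975 -0.0543] tabw 0.0242
side c2 mean [ 0.5029 -0.2672] yaw -0.4 len 0.0826 wid 0.0423 back [ 0.4564 -0.2669] tabmean [ 0.4715 -0.2666] frmean [ 0.5186 -0.2673] tabw 0.0258
```

View pics/seg1.png

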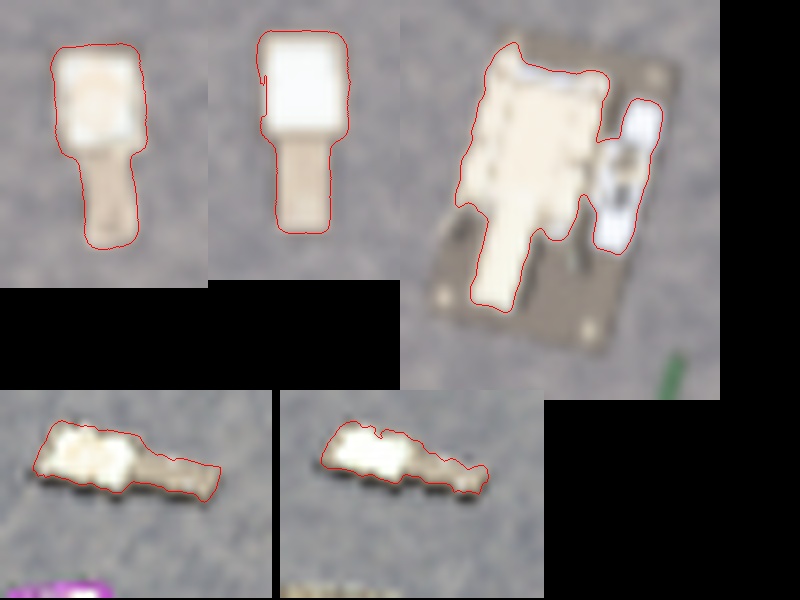

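Run:
```python
from seg import *
d=dict(np.load('pics/top0.npz')); b=(222,186,262,236); I=up(d,b); s=I.sum(2); wb=I[...,0]-I[...,2]
def line(P):
    vx,vy,x,y=cv2.fitLine(np.float32(P),cv2.DIST_HUBER,0,.001,.001).ravel(); 
    if vx<0: vx,vy=-vx,-vy
    return np.array([x,y]),np.array([vx,vy])
T=(s>520).astype(np.uint8)
L,Rr=[],[]
for y in range(232,292,4):
    r=np.nonzero(T[y,60:150])[0]+60
    l=r[0]; e=l
    while T[y,e+1]: e+=1
    L.append(ray(d,*topx(b,l,y),.059)[:2]); Rr.append(ray(d,*topx(b,e,y),.059)[:2])
for P in(L,Rr): p,v=line(P); print('tongue edge',p.round(4),np.degrees(np.arctan2(v[1],v[0])).round(1))
mid=(np.array(L)+Rr)/2; p,v=line(mid); print('mid',p.round(4),np.degrees(np.arctan2(v[1],v[0])).round(1),'width',np.linalg.norm(np.array(L)-Rr,axis=1).mean().round(4)*np.cos(.2))
# tongue end
ys=np.nonzero(T[:,70:110].any(1))[0]; ymax=[np.nonzero(T[:330,x])[0].max() for x in range(80,104,4)]; print('end',[ray(d,*topx(b,x,y),.059)[:2].round(4).tolist() for x,y in zip(range(80,104,4),ymax)])
# foot: warm mask
F=((wb>5)|(s>520)).astype(np.uint8); F=cv2.morphologyEx(F,cv2.MORPH_OPEN,np.ones((9,9))); F[320:,240:]=0
n,Lb,st,_=cv2.connectedComponentsWithStats(F); F=Lb==1+np.argmax(st[1:,4])
RE=[ray(d,*topx(b,np.nonzero(F[y])[0].max(),y),.008)[:2] for y in range(90,320,6)]
FE=[ray(d,*topx(b,x,np.nonzero(F[:,x])[0].max()),.008)[:2] for x in range(60,190,6)]
LE=[ray(d,*topx(b,np.nonzero(F[y])[0].min(),y),.008)[:2] for y in range(225,285,4)]
TE=[ray(d,*topx(b,x,np.nonzero(F[:,x])[0].min()),.008)[:2] for x in range(150,260,6)]
for nme,P in zip(('right','front','left','back'),(RE,FE,LE,TE)): p,v=line(P); print(nme,p.round(4),np.degrees(np.arctan2(v[1],v[0])).round(1))
```

```text
tongue edge [0.4648 0.1962] -12.9
tongue edge [0.4654 0.178 ] -13.7
mid [0.4687 0.1861] -13.6 width 0.017739205058926476
end [[0.45, 0.1944], [0.4496, 0.1928], [0.4496, 0.1913], [0.4492, 0.1897], [0.4484, 0.1881], [0.4476, 0.1866]]
right [0.4955 0.1407] -11.8
front [0.4422 0.1856] 76.3
left [0.4789 0.224 ] -4.7
back [0.5632 0.1619] 75.5
```

```bash
python3 -m crank '0.05 0 0 0 0 0 0;0.05 0 0 0 0 0 0;0.05 0 0 0 0 0 0;0.05 0 0 0 0 0 0;0.05 0 0 0 0 0 0;0.05 0 0 0 0 0 0;0.05 0 0 0 0 0 0;0.05 0 0 0 0 0 0' 100
```

```text
clock: 0.77
position: [0.1478, 0.6073, 0.2503]
tool_rot: [3.142, -0.0, 2.903]
force: [0.2, 0.2, -0.1]
grip_width: 0.0498
finger_force: 0.0
```

```bash
python3 -m crank '0.05 -.0325 -.0245 0 0 0 0;0.05 -.0325 -.0245 0 0 0 0;0.05 -.0325 -.0245 0 0 0 0;0.05 -.0325 -.0245 0 0 0 0;0.05 -.0325 -.0245 0 0 0 0;0.05 -.0325 -.0245 0 0 0 0;0.05 -.0325 -.0245 0 0 0 0;0.05 -.0325 -.0245 0 0 0 0'; python3 -c "
from h import *
o=telemetry.observe();print(o['qpos'].round(3),o['tool_rot'],o['position'])"
```

```text
clock: 1.43
position: [0.355, 0.3536, 0.2506]
tool_rot: [3.141, 0.0, 2.903]
force: [0.8, 0.5, -0.2]
grip_width: 0.0499
finger_force: 0.0
[-0.926  0.325  0.031  1.922 -0.013  0.894  0.443] [3.14109982e+00 1.91537520e-04 2.90283729e+00] [0.35502344 0.35361291 0.25056501]
```

```bash
cat > go.py <<'E'
import sys; from h import *
from scipy.spatial.transform import Rotation as Ro
# usage: go.py x y z yaw_deg [pitchdown_deg of tool about tool y]: remaining shift in tool axes, mm, and rotvec deg
o=telemetry.observe(); a=[float(v) for v in sys.argv[1:]]
R=Ro.from_euler('xyz',o['tool_rot']); T=Ro.from_euler('xyz',[180,0,a[3]],degrees=True)*Ro.from_euler('y',a[4] if len(a)>4 else 0,degrees=True)
print('shift mm',(R.inv().apply(np.array(a[:3])-o['position'])*1e3).round(1),'turn',np.degrees((R.inv()*T).as_rotvec()).round(2))
print('pos',o['position'].round(4),'q7',o['qpos'][6].round(2),'F',o['force'].round(1),'w',round(o['grip_width'],4),round(o['finger_force'],1),'t',round(o['clock'],2))
E
python3 -m crank '0.05 -.017 -.0345 .01 0 0 0;0.05 -.017 -.0345 .01 0 0 0;0.05 -.017 -.0345 .01 0 0 0;0.05 -.017 -.0345 .01 0 0 0;0.05 -.017 -.0345 .01 0 0 0;0.05 -.017 -.0345 .01 0 0 0;0.05 -.017 -.0345 .01 0 0 0;0.05 -.017 -.0345 .01 0 0 0' >/dev/null
python3 -m crank '0.04 -.017 -.0345 .01 0 0 0;0.04 -.017 -.0345 .01 0 0 0;0.04 -.017 -.0345 .01 0 0 0;0.04 0 0 .012 0 0 -3.8;0.04 0 0 .012 0 0 -3.8;0.04 0 0 .012 0 0 -3.8;0.04 0 0 .01 0 0 -3.8;0.04 0 0 .01 0 0 -3.8'; python3 go.py .4465 -.0585 .0205 185.4
```

```text
clock: 2.77
position: [0.4461, -0.0577, 0.0838]
tool_rot: [3.141, 0.0, -3.046]
force: [-0.1, -0.2, -0.8]
grip_width: 0.0399
finger_force: 0.0
shift mm [-0.3 -0.8 63.3] turn [0.01 0.02 0.09]
pos [ 0.4461 -0.0577  0.0838] q7 1.68 F [-0.1 -0.2 -0.8] w 0.0399 0.0 t 2.77
```

```bash
python3 -m crank '0.04 0 -.0008 .014 0 0 0;0.04 0 0 .014 0 0 0;0.04 0 0 .012 0 0 0;0.04 0 0 .01 0 0 0;0.04 0 0 .008 0 0 0;0.04 0 0 .0053 0 0 0;0.04 0 0 0 0 0 0;0.01 0 0 0 0 0 0' 100
python3 -m crank '0.01 0 0 0 0 0 0;0.01 0 0 0 0 0 0;0.01 0 0 0 0 0 0;0.01 0 0 0 0 0 0;0.01 0 0 0 0 0 0;0.01 0 0 0 0 0 0;0.01 0 0 0 0 0 0;0.01 0 0 0 0 0 0'
python3 - <<'E'
from seg import *
d=snap('top','t1'); cv2.imwrite('pics/t1c.png',cv2.resize(d['pixels'][180:250,260:345,::-1],None,fx=6,fy=6)[:,:510])
E
python3 go.py .4465 -.0585 .0205 185.4
```

```text
clock: 3.43
position: [0.4461, -0.0585, 0.0211]
tool_rot: [-3.142, -0.0, -3.049]
force: [-0.8, 0.6, 0.7]
grip_width: 0.0291
finger_force: 0.0
clock: 4.1
position: [0.4463, -0.0585, 0.0218]
tool_rot: [-3.141, 0.001, -3.049]
force: [-2.5, 0.6, 8.8]
grip_width: 0.0162
finger_force: 97.9
shift mm [-0.2 -0.   1.3] turn [-0.01  0.05 -0.08]
pos [ 0.4463 -0.0585  0.0218] q7 1.68 F [-2.3  1.6  8.8] w 0.0158 97.9 t 4.15
```

```bash
python3 - <<'E'
from seg import *
d=snap('side','s1'); 
a=cv2.resize(d['pixels'][190:270,290:390,::-1],None,fx=4,fy=4,interpolation=cv2.INTER_CUBIC); b=cv2.resize(cv2.imread('pics/t1.png')[180:250,270:360],None,fx=4.4,fy=4.4,interpolation=cv2.INTER_CUBIC)
c=np.zeros((330,800,3),np.uint8); c[:320,:400]=a; c[:308,400:796]=b; cv2.imwrite('pics/v1.png',c)
E
python3 go.py .4465 -.0585 .0205 185.4
```

```text
shift mm [-0.2 -0.   1.3] turn [-0.01  0.05 -0.08]
pos [ 0.4463 -0.0585  0.0218] q7 1.68 F [-2.4  0.8  8.3] w 0.0156 97.9 t 4.2
```

View pics/v1.png

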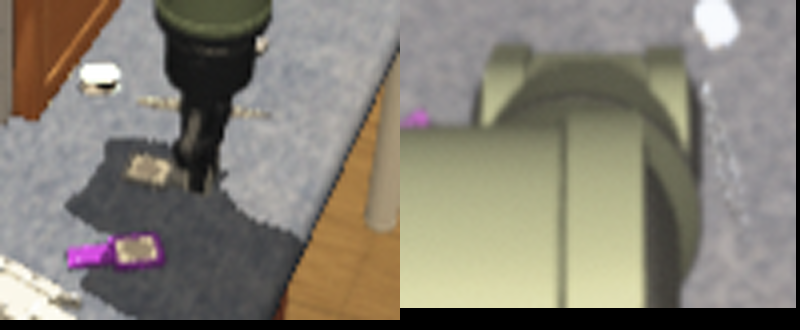

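```bash
python3 -m crank '0.01 0 0 -.002 0 0 0;0.01 0 0 -.005 0 0 0;0.01 0 0 -.01 0 0 0;0.01 0 0 -.015 0 0 0;0.01 0 0 -.02 0 0 0;0.01 0 0 -.02 0 0 0;0.01 0 0 -.015 0 0 0;0.01 0 0 0 0 0 0' 
python3 go.py .4465 -.0585 .0205 185.4
```

```text
clock: 4.87
position: [0.4473, -0.0586, 0.1113]
tool_rot: [-3.141, 0.004, -3.049]
force: [0.8, 0.3, -0.4]
grip_width: 0.0156
finger_force: 98.1
shift mm [ 1.2  0.3 90.8] turn [-0.03  0.26 -0.11]
pos [ 0.4473 -0.0586  0.1113] q7 1.68 F [ 0.8  0.3 -0.4] w 0.0156 98.1 t 4.87
```

```bash
python3 go.py .3994 .2026 .105 166.5
```

```text
shift mm [ 23.7 264.5   6.1] turn [1.000e-02 2.600e-01 1.879e+01]
pos [ 0.4473 -0.0586  0.1113] q7 1.68 F [ 0.8  0.3 -0.4] w 0.0156 98.1 t 4.87
```

```bash
python3 -m crank '0.01 .003 .033 0 0 0 0;0.01 .003 .033 0 0 0 0;0.01 .003 .033 0 0 0 0;0.01 .003 .033 0 0 0 0;0.01 .003 .033 0 0 0 0;0.01 .003 .033 0 0 0 0;0.01 .003 .033 0 0 0 0;0.01 .003 .033 .003 0 0 0'
python3 -m crank '0.01 0 0 0 0 0 4.7;0.01 0 0 0 0 0 4.7;0.01 0 0 0 0 0 4.7;0.01 0 0 0 0 0 4.7;0.01 0 0 0 0 1 0;0.01 0 0 0 0 1.5 0;0.01 0 0 0 0 0 0;0.01 0 0 0 0 0 0' 
python3 go.py .3994 .2026 .105 166.5 3
python3 - <<'E'
from seg import *
d=snap('top','t2'); e=snap('side','s2')
a=cv2.resize(e['pixels'][235:315,250:370,::-1],None,fx=4,fy=4,interpolation=cv2.INTER_CUBIC); b=cv2.resize(d['pixels'][175:245,210:280,::-1],None,fx=4.5,fy=4.5,interpolation=cv2.INTER_CUBIC)
c=np.zeros((330,800,3),np.uint8); c[:320,:480]=a; c[:315,482:797]=b; cv2.imwrite('pics/v2.png',c)
E
```

```text
clock: 5.53
position: [0.3972, 0.2038, 0.1055]
tool_rot: [3.141, 0.001, -3.049]
force: [0.6, 0.2, -0.7]
grip_width: 0.0158
finger_force: 98.1
clock: 6.2
position: [0.398, 0.2019, 0.105]
tool_rot: [3.141, -0.044, 2.907]
force: [-0.1, 0.3, -0.5]
grip_width: 0.0156
finger_force: 98.2
shift mm [-1.2  1.  -0. ] turn [0.01 0.5  0.08]
pos [0.398  0.2019 0.105 ] q7 0.92 F [-0.1  0.3 -0.5] w 0.0156 98.2 t 6.2
```

View pics/v2.png

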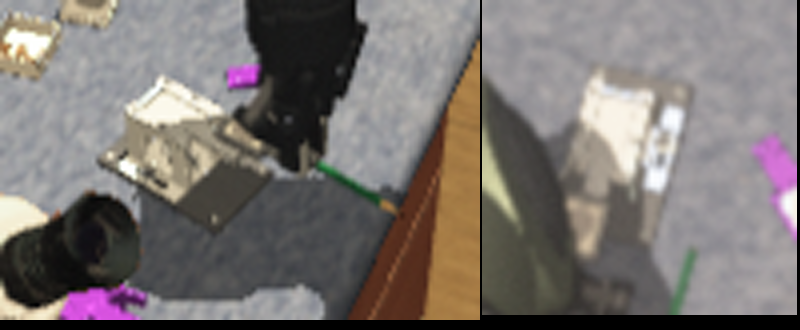

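Run:
```python
from seg import *
d=dict(np.load('pics/t2.npz')); W=cloud(d)
print((W[212:236,222:246,2]*1000).round(0).tolist().__str__().replace('], [','\n'))
b=(222,208,246,238); I=up(d,b,24).clip(0,255).astype(np.uint8); cv2.imwrite('pics/v3.png',I[:600,:,::-1])
from scipy.spatial.transform import Rotation as Ro
o=telemetry.observe(); R=Ro.from_euler('xyz',o['tool_rot']).as_matrix()
for q in [(-70,-18),(-70,18),(-26,18),(-26,-18)]:
    X=o['position']+R@np.array([q[0],q[1],21.8-8])/1e3; u,v=proj(d,X); print(q,X.round(4),'px',u.round(1),v.round(1),'crop',((u+.5-222)*24).round(),((v+.5-208)*24).round())
```

```text
[[440.0, 437.0, 420.0, 403.0, 1.0, -1.0, 8.0, 62.0, 49.0, 33.0, 43.0, 40.0, 58.0, 54.0, nan, 56.0, 55.0, 58.0, 62.0, 62.0, 66.0, 57.0, 55.0, 41.0
440.0, 435.0, 432.0, 409.0, 390.0, -4.0, 57.0, 52.0, 4.0, 7.0, 18.0, 22.0, 58.0, 53.0, 56.0, 56.0, 58.0, 9.0, 13.0, 62.0, 60.0, 62.0, 44.0, 32.0
439.0, 437.0, 434.0, 418.0, 403.0, 60.0, 58.0, 48.0, 8.0, 6.0, 9.0, 57.0, 57.0, 56.0, 53.0, 55.0, 58.0, 5.0, 5.0, 46.0, 42.0, 58.0, 44.0, 30.0
438.0, 436.0, 430.0, 425.0, 408.0, 58.0, 45.0, 6.0, 7.0, 10.0, 2.0, 54.0, 54.0, 62.0, 55.0, 56.0, 57.0, 4.0, 9.0, 8.0, 25.0, 53.0, 41.0, 21.0
440.0, 438.0, 434.0, 428.0, 415.0, 394.0, 5.0, 13.0, 9.0, 1.0, 6.0, 52.0, 52.0, 58.0, 59.0, 57.0, 14.0, 13.0, 7.0, 6.0, 8.0, 55.0, 12.0, 14.0
442.0, 439.0, 436.0, 432.0, 422.0, 403.0, 86.0, 9.0, 6.0, 5.0, 8.0, 58.0, 60.0, 56.0, 61.0, 59.0, 7.0, 8.0, 7.0, 10.0, 9.0, 59.0, 6.0, 4.0
446.0, 437.0, 438.0, 435.0, nan, 411.0, 86.0, 81.0, 88.0, 85.0, 80.0, 90.0, 58.0, 59.0, 59.0, 55.0, 5.0, 8.0, 6.0, 10.0, 4.0, 60.0, 10.0, 8.0
444.0, 441.0, 437.0, 431.0, 428.0, 416.0, 400.0, 81.0, 84.0, 87.0, 88.0, 87.0, 92.0, 87.0, 81.0, 79.0
[... 1943 characters left out ...]
0, 471.0, 454.0, 436.0, 420.0, 408.0, 388.0, 277.0, 216.0, 90.0, 86.0, 87.0, 88.0, 1.0, -3.0, -3.0, 0.0, -2.0, -2.0, 2.0, -4.0, 4.0, -2.0
494.0, 490.0, 474.0, 461.0, 441.0, 429.0, 411.0, 393.0, 280.0, 217.0, 92.0, -1.0, 2.0, -3.0, 1.0, -1.0, -0.0, -0.0, 4.0, 1.0, -4.0, -7.0, 0.0, -1.0
492.0, 493.0, 480.0, 465.0, 451.0, 435.0, 424.0, 404.0, 276.0, 217.0, 83.0, -2.0, 1.0, -5.0, -5.0, -2.0, -6.0, -1.0, -3.0, -2.0, -4.0, -0.0, -5.0, -4.0]]
(-70, -18) [0.461  0.1683 0.0882] px 238.3 218.7 crop 404.0 270.0
(-70, 18) [0.4693 0.2034 0.0882] px 226.9 216.1 crop 129.0 206.0
(-26, 18) [0.4266 0.2136 0.0901] px 222.9 230.1 crop 34.0 541.0
(-26, -18) [0.4182 0.1786 0.0901] px 234.4 232.8 crop 311.0 607.0
```

View pics/v3.png

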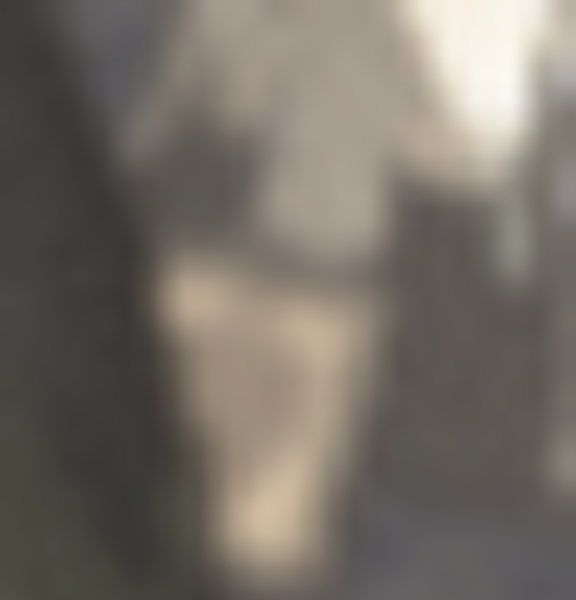

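```bash
python3 -m crank '0.01 -.003 .001 .006 0 0 0;0.01 0 0 .006 0 0 0;0.01 0 0 .005 0 0 0;0.01 0 0 .002 0 0 0;0.01 0 0 .002 0 0 0;0.01 0 0 .002 0 0 0;0.01 0 0 .002 0 0 0;0.01 0 0 0 0 0 0'
python3 go.py .3994 .2026 .0715 166.5 2.5
python3 -m crank '0.01 0 0 .002 0 0 0;0.01 0 0 .002 0 0 0;0.01 0 0 .002 0 0 0;0.01 0 0 .0015 0 0 0;0.01 0 0 .0015 0 0 0;0.01 0 0 0 0 0 0;0.01 0 0 0 0 0 0;0.01 0 0 0 0 0 0'
python3 go.py .3994 .2026 .0715 166.5 2.5
```

```text
clock: 6.97
position: [0.3997, 0.2027, 0.0797]
tool_rot: [-3.141, -0.044, 2.906]
force: [-2.4, 0.0, 3.0]
grip_width: 0.0158
finger_force: 98.8
shift mm [-0.  -0.2  8.2] turn [-0.01 -0.01  0.02]
pos [0.3997 0.2027 0.0797] q7 0.94 F [-2.4  0.   3. ] w 0.0158 98.8 t 6.97
clock: 7.63
position: [0.3998, 0.2028, 0.071]
tool_rot: [3.141, -0.043, 2.906]
force: [0.0, -1.4, 4.3]
grip_width: 0.0158
finger_force: 99.0
shift mm [ 0.3 -0.3 -0.5] turn [0.02 0.04 0.01]
pos [0.3998 0.2028 0.071 ] q7 0.94 F [ 0.  -1.4  4.3] w 0.0158 99.0 t 7.63
```

```bash
cat > chk.py <<'E'
from m import *
from scipy.spatial.transform import Rotation as Ro
def box(W): # world->box frame (mm); tongue end at (0.450,0.1905) = x -66
    c,s=np.cos(np.radians(-13.5)),np.sin(np.radians(-13.5)); q=W[...,:2]-[0.450,0.1905]
    return np.stack([(q[...,0]*c+q[...,1]*s)*1e3-66,(-q[...,0]*s+q[...,1]*c)*1e3,W[...,2]*1e3],-1)
def run():
    o=telemetry.observe(); t=box(o['position']); R=Ro.from_euler('xyz',o['tool_rot']).as_euler('xyz',degrees=True)
    print('TCP box',t.round(1),'F up',o['force'][2].round(1),'fwd',(o['force'][:2]@[.9724,-.2334]).round(1),'lat',(o['force'][:2]@[.2334,.9724]).round(1),'pitch',R[1].round(2),'w',round(o['grip_width'],4),'t',round(o['clock'],2))
    return t
if __name__=='__main__':
    t=run()
    for n in('top','side'):
        P=np.concatenate([box(cloud(grab_frame(n)))[150:340,200:380].reshape(-1,3) for _ in range(4)]); P=P[np.isfinite(P[:,2])]
        for nm,a,b,w in(('tongue ahead of -48',-47,-32,6),('tongue behind',-64,-52,6),('plate -20..15',-18,12,10),('frame/front',t[0]+55,t[0]+64,15),('frame/back',t[0]+27,t[0]+36,15),('tab',t[0]+12,t[0]+22,7)):
            m=(P[:,0]>a)&(P[:,0]<b)&(abs(P[:,1])<w)&(P[:,2]>30)&(P[:,2]<80); print(' ',n,nm,m.sum(),np.median(P[m,2]).round(1) if m.any() else '')
E
python3 chk.py
```

```text
TCP box [-117.7    0.3   71. ] F up 4.3 fwd 0.4 lat -1.4 pitch -2.46 w 0.0158 t 7.63
  top tongue ahead of -48 73 48.4
  top tongue behind 58 54.1
  top plate -20..15 238 47.9
  top frame/front 89 54.8
  top frame/back 43 53.6
  top tab 0 
  side tongue ahead of -48 37 50.0
  side tongue behind 7 55.9
  side plate -20..15 139 50.3
  side frame/front 31 56.2
  side frame/back 20 56.3
  side tab 0
```

```bash
python3 -m crank '0.01 0 0 .001 0 0 0;0.01 0 -.0003 .0006 0 0 0;0.01 -.003 0 -.00013 0 0 0;0.01 -.003 0 -.00013 0 0 0;0.01 -.003 0 -.00013 0 0 0;0.01 -.003 0 -.00013 0 0 0;0.01 -.003 0 -.00013 0 0 0;0.01 -.003 0 -.00013 0 0 0'
python3 chk.py
python3 -m crank '0.01 -.003 0 -.00013 0 0 0;0.01 -.003 0 -.00013 0 0 0;0.01 -.003 0 -.00013 0 0 0;0.01 -.002 0 -.0001 0 0 0;0.01 0 0 0 0 0 0;0.01 0 0 0 0 0 0;0.01 0 0 0 0 0 0;0.01 0 0 0 0 0 0'
python3 chk.py
```

```text
clock: 8.7
position: [0.4163, 0.1984, 0.0692]
tool_rot: [-3.141, -0.045, 2.907]
force: [-2.4, -0.4, 5.4]
grip_width: 0.0162
finger_force: 99.1
TCP box [-100.6   -0.2   69.2] F up 5.4 fwd -2.2 lat -1.0 pitch -2.57 w 0.0162 t 8.7
  top tongue ahead of -48 68 53.4
  top tongue behind 22 52.7
  top plate -20..15 229 46.2
  top frame/front 76 53.1
  top frame/back 30 52.1
  top tab 0 
  side tongue ahead of -48 12 56.4
  side tongue behind 0 
  side plate -20..15 131 48.2
  side frame/front 25 55.0
  side frame/back 18 53.0
  side tab 0 
clock: 9.77
position: [0.4274, 0.1958, 0.0693]
tool_rot: [-3.141, -0.044, 2.906]
force: [0.2, -0.0, 5.0]
grip_width: 0.0158
finger_force: 99.0
TCP box [-89.2  -0.1  69.3] F up 5.0 fwd 0.2 lat 0.0 pitch -2.52 w 0.0158 t 9.77
  top tongue ahead of -48 44 51.6
  top tongue behind 4 52.6
  top plate -20..15 226 46.0
  top frame/front 72 52.7
  top frame/back 24 52.0
  top tab 0 
  side tongue ahead of -48 1 52.0
  side tongue behind 1 39.1
  side plate -20..15 114 48.5
  side frame/front 35 55.4
  side frame/back 21 54.7
  side tab 0
```

```bash
python3 -m crank '0.01 -.003 0 -.00013 0 0 0;0.01 -.003 0 -.00013 0 0 0;0.01 -.003 0 -.00013 0 0 0;0.01 -.003 0 -.00013 0 0 0;0.01 -.003 0 -.00013 0 0 0;0.01 -.003 0 -.00013 0 0 0;0.01 -.003 0 -.00013 0 0 0;0.01 -.003 0 -.00013 0 0 0'
python3 -c "import chk;chk.run()"
python3 -m crank '0.01 -.002 0 -.0001 0 0 0;0.01 -.002 0 -.0001 0 0 0;0.01 -.002 0 -.0001 0 0 0;0.01 -.002 0 -.0001 0 0 0;0.01 -.002 0 -.0001 0 0 0;0.01 -.002 0 -.0001 0 0 0;0.01 0 0 0 0 0 0;0.01 0 0 0 0 0 0'
python3 chk.py
```

```text
clock: 10.83
position: [0.4503, 0.1903, 0.0691]
tool_rot: [-3.141, -0.045, 2.907]
force: [-2.8, 0.2, 5.0]
grip_width: 0.0159
finger_force: 99.1
TCP box [-65.6  -0.1  69.1] F up 5.0 fwd -2.7 lat -0.5 pitch -2.57 w 0.0159 t 10.83
clock: 11.5
position: [0.4623, 0.1875, 0.0693]
tool_rot: [-3.141, -0.044, 2.906]
force: [-0.4, -0.8, 5.9]
grip_width: 0.0158
finger_force: 99.0
TCP box [-53.3  -0.1  69.3] F up 5.9 fwd -0.2 lat -0.8 pitch -2.53 w 0.0158 t 11.5
  top tongue ahead of -48 0 
  top tongue behind 0 
  top plate -20..15 100 52.8
  top frame/front 58 53.1
  top frame/back 19 54.7
  top tab 0 
  side tongue ahead of -48 0 
  side tongue behind 61 54.1
  side plate -20..15 10 54.1
  side frame/front 7 53.8
  side frame/back 14 51.7
  side tab 0
```

```bash
python3 -m crank '0.01 -.001 0 0 0 0 0;0.01 -.001 0 0 0 0 0;0.01 -.001 0 -.0001 0 0 0;0.01 -.001 0 0 0 0 0;0.01 -.001 0 -.0001 0 0 0;0.01 0 0 0 0 0 0;0.01 0 0 0 0 0 0;0.01 0 0 0 0 0 0'
python3 -c "import chk;chk.run()"
```

```text
clock: 12.57
position: [0.467, 0.1864, 0.0693]
tool_rot: [-3.141, -0.044, 2.907]
force: [-1.9, 0.3, 5.6]
grip_width: 0.0157
finger_force: 99.0
TCP box [-48.5  -0.   69.3] F up 5.6 fwd -1.9 lat -0.2 pitch -2.55 w 0.0157 t 12.57
```

```bash
python3 -m crank '0.01 -.0005 0 0 0 0 0;0.01 -.0005 0 0 0 0 0;0.01 -.0005 0 -.0001 0 0 0;0.01 -.0005 0 0 0 0 0;0.01 0 0 0 0 0 0;0.01 0 0 0 0 0 0;0.01 0 0 0 0 0 0;0.01 0 0 0 0 0 0'
python3 -c "import chk;chk.run()"
```

```text
clock: 13.23
position: [0.4688, 0.1859, 0.0693]
tool_rot: [-3.141, -0.045, 2.907]
force: [-3.1, 0.1, 5.0]
grip_width: 0.0157
finger_force: 99.1
TCP box [-46.6  -0.1  69.3] F up 5.0 fwd -3.1 lat -0.6 pitch -2.56 w 0.0157 t 13.23
```

```bash
python3 -m crank '0.01 -.0005 0 0 0 0 0;0.01 -.0005 0 0 0 0 0;0.01 -.0005 0 -.0001 0 0 0;0.01 0 0 0 0 0 0;0.01 0 0 0 0 0 0;0.01 0 0 0 0 0 0;0.01 0 0 0 0 0 0;0.01 0 0 0 0 0 0'
python3 -c "import chk;chk.run()"
```

```text
clock: 13.9
position: [0.4694, 0.1857, 0.0691]
tool_rot: [-3.141, -0.046, 2.907]
force: [-6.0, 1.3, 7.0]
grip_width: 0.0158
finger_force: 99.2
TCP box [-46.   -0.1  69.1] F up 7.0 fwd -6.2 lat -0.1 pitch -2.65 w 0.0158 t 13.9
```

```bash
python3 -m crank '0.01 -.0005 0 0 0 0 0;0.01 0 0 0 0 0 0;0.027 0 0 0 0 0 0;0.027 0 0 0 0 0 0;0.027 0 0 0 0 0 0;0.027 0 0 0 0 0 0;0.027 0 0 0 0 0 0;0.027 0 0 0 0 0 0'
python3 chk.py
```

```text
clock: 14.57
position: [0.47, 0.1863, 0.0688]
tool_rot: [3.142, -0.046, 2.908]
force: [-3.9, 8.0, -5.5]
grip_width: 0.0266
finger_force: 25.9
TCP box [-45.5   0.6  68.8] F up -5.5 fwd -5.7 lat 6.9 pitch -2.64 w 0.0266 t 14.57
  top tongue ahead of -48 0 
  top tongue behind 24 51.5
  top plate -20..15 64 57.0
  top frame/front 58 57.4
  top frame/back 22 57.1
  top tab 0 
  side tongue ahead of -48 8 60.4
  side tongue behind 74 53.7
  side plate -20..15 3 31.3
  side frame/front 4 62.0
  side frame/back 5 63.1
  side tab 0
```

```bash
python3 -m crank '0.0225 0 0 0 0 0 0;0.0225 0 0 0 0 0 0;0.0225 0 0 0 0 0 0;0.0225 0 0 0 0 0 0;0.0225 0 0 0 0 0 0;0.0225 0 0 0 0 0 0;0.0225 0 0 0 0 0 0;0.0225 0 0 0 0 0 0'
python3 -c "import chk;chk.run()"
```

```text
clock: 15.63
position: [0.4704, 0.1861, 0.0691]
tool_rot: [3.142, -0.045, 2.907]
force: [-2.6, 5.7, -0.4]
grip_width: 0.0229
finger_force: 2.9
TCP box [-45.2   0.4  69.1] F up -0.4 fwd -3.9 lat 4.9 pitch -2.6 w 0.0229 t 15.63
```

```bash
python3 -m crank '0.0235 .0005 0 -.001 0 0 0;0.0235 .0005 0 -.002 0 0 0;0.0235 0 0 -.003 0 0 0;0.0235 0 0 -.004 0 0 0;0.024 0 0 -.004 0 0 0;0.024 0 0 -.008 0 0 0;0.03 0 0 -.01 0 0 0;0.04 0 0 -.01 0 0 0'
python3 -c "import chk;chk.run()"
python3 -m crank '0.04 .03 0 -.01 0 0 0;0.04 .035 0 -.01 0 0 0;0.04 .035 -.01 -.01 0 0 0;0.04 .01 -.03 -.01 0 -2.5 0;0.04 0 -.04 0 0 0 0;0.04 0 -.04 0 0 0 0;0.04 0 -.04 0 0 0 0;0.04 0 -.04 0 0 0 0'
python3 - <<'E'
import chk
from seg import *
chk.run()
d=snap('top','t4'); e=snap('side','s4')
a=cv2.resize(e['pixels'][240:300,265:330,::-1],None,fx=6,fy=6,interpolation=cv2.INTER_CUBIC); b=cv2.resize(d['pixels'][182:237,218:268,::-1],None,fx=7,fy=7,interpolation=cv2.INTER_CUBIC)
c=np.zeros((390,800,3),np.uint8); c[:360,:390]=a; c[:385,400:750]=b; cv2.imwrite('pics/v4.png',c)
for n,q in(('top',d),('side',e)):
    P=chk.box(cloud(q))[150:340,200:380].reshape(-1,3)
    for a,b,w in((-80,-70,6),(-70,-60,6),(-58,-45,7),(-44,-30,7),(-15,0,10),(0,15,10)):
        m=(P[:,0]>a)&(P[:,0]<b)&(abs(P[:,1])<w)&(P[:,2]>30)&(P[:,2]<80); print(n,a,b,m.sum(),np.median(P[m,2]).round(1) if m.any() else '')
E
```

```text
clock: 16.3
position: [0.4722, 0.185, 0.1125]
tool_rot: [-3.142, -0.044, 2.906]
force: [-0.5, 0.1, 1.3]
grip_width: 0.0393
finger_force: 0.0
TCP box [-43.1  -0.2 112.5] F up 1.3 fwd -0.5 lat 0.0 pitch -2.49 w 0.0393 t 16.3
clock: 16.97
position: [0.3233, 0.0297, 0.1569]
tool_rot: [-3.141, -0.0, 2.905]
force: [0.7, -0.3, 0.1]
grip_width: 0.0401
finger_force: 0.0
TCP box [-151.6 -185.9  156.9] F up 0.1 fwd 0.8 lat -0.2 pitch -0.03 w 0.0401 t 16.97
top -80 -70 0 
top -70 -60 10 50.3
top -58 -45 18 58.3
top -44 -30 20 57.4
top -15 0 29 57.2
top 0 15 31 57.1
side -80 -70 0 
side -70 -60 9 50.9
side -58 -45 21 59.2
side -44 -30 19 59.8
side -15 0 23 58.6
side 0 15 23 59.2
```

View pics/v4.png

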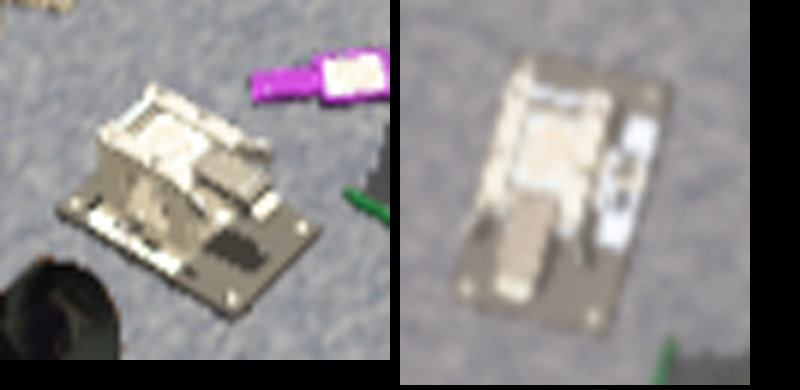

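Run:
```python
import chk
from seg import *
for f in('top0','side0','t4','s4'):
    d=dict(np.load(f'pics/{f}.npz')); P=chk.box(cloud(d))[150:340,200:380].reshape(-1,3)
    print(f,[(a,b,int(m.sum()),P[m,2].mean().round(1)) for a,b,w in((-70,-60,7),(-58,-45,7),(-44,-30,7),(-15,0,10),(0,15,10)) for m in [(P[:,0]>a)&(P[:,0]<b)&(abs(P[:,1])<w)&(P[:,2]>40)&(P[:,2]<80)]],
     'lips',[P[m,2].mean().round(1) for m in [(P[:,0]>-15)&(P[:,0]<20)&(abs(P[:,1])>15)&(abs(P[:,1])<22)&(P[:,2]>50)&(P[:,2]<80)]])
d=dict(np.load('pics/t4.npz'))
# tab end & shoulder line along axis: brightness profile
def w(x,y,z): 
    c,s=np.cos(np.radians(-13.5)),np.sin(np.radians(-13.5)); x=(x+66)/1e3;y/=1e3
    return [.450+x*c-y*s,.1905+x*s+y*c,z/1e3]
g=d['pixels'].astype(np.float32)
for x in range(-72,-12,3):
    v=np.mean([cv2.getRectSubPix(np.ascontiguousarray(g),(1,1),tuple(map(float,proj(d,w(x,y,58)))))[0,0] for y in(-4,-2,0,2,4)],0); print(x,v.round(0))
```

```text
top0 [(-70, -60, 11, np.float64(57.7)), (-58, -45, 19, np.float64(58.5)), (-44, -30, 20, np.float64(58.6)), (-15, 0, 30, np.float64(57.9)), (0, 15, 31, np.float64(58.0))] lips [np.float64(62.7)]
side0 [(-70, -60, 6, np.float64(56.8)), (-58, -45, 11, np.float64(60.5)), (-44, -30, 15, np.float64(60.2)), (-15, 0, 28, np.float64(59.7)), (0, 15, 24, np.float64(59.9))] lips [np.float64(64.1)]
t4 [(-70, -60, 11, np.float64(49.2)), (-58, -45, 18, np.float64(57.7)), (-44, -30, 20, np.float64(57.7)), (-15, 0, 29, np.float64(57.4)), (0, 15, 31, np.float64(57.4))] lips [np.float64(62.4)]
s4 [(-70, -60, 9, np.float64(49.2)), (-58, -45, 21, np.float64(58.2)), (-44, -30, 19, np.float64(59.9)), (-15, 0, 23, np.float64(58.6)), (0, 15, 23, np.float64(58.9))] lips [np.float64(64.0)]
-72 [142. 134. 127.]
-69 [161. 153. 142.]
-66 [204. 196. 180.]
-63 [229. 224. 208.]
-60 [223. 216. 199.]
-57 [209. 197. 181.]
-54 [204. 190. 175.]
-51 [204. 190. 177.]
-48 [205. 191. 177.]
-45 [203. 189. 173.]
-42 [204. 190. 174.]
-39 [205. 191. 174.]
-36 [204. 190. 174.]
-33 [203. 189. 174.]
-30 [203. 189. 174.]
-27 [201. 188. 172.]
-24 [198. 185. 170.]
-21 [200. 188. 175.]
-18 [216. 210. 200.]
-15 [235. 234. 227.]
```

```bash
cat > ht.py <<'E'
import chk
from seg import *
def m(n,k=10):
    Z=np.stack([grab_frame(n)['depth'] for _ in range(k-1)]+[(d:=grab_frame(n))['depth']]); Z[Z==0]=np.nan
    d['depth']=np.nanmean(Z,0); P=chk.box(cloud(d))[150:340,200:380].reshape(-1,3)
    print(n,[(a,b,int(q.sum()),P[q,2].mean().round(2)) for a,b,w in((-65,-61,6),(-58,-45,7),(-44,-30,7),(-15,0,10),(0,15,10)) for q in [(P[:,0]>a)&(P[:,0]<b)&(abs(P[:,1])<w)&(P[:,2]>40)&(P[:,2]<80)]],
     'lips',[P[q,2].mean().round(2) for q in [(P[:,0]>-15)&(P[:,0]<20)&(abs(P[:,1])>15)&(abs(P[:,1])<22)&(P[:,2]>50)&(P[:,2]<80)]])
m('top');m('side')
E
python3 ht.py
```

```text
top [(-65, -61, 5, np.float64(50.47)), (-58, -45, 18, np.float64(58.6)), (-44, -30, 20, np.float64(58.26)), (-15, 0, 30, np.float64(56.9)), (0, 15, 30, np.float64(56.7))] lips [np.float64(62.54)]
side [(-65, -61, 8, np.float64(48.63)), (-58, -45, 20, np.float64(58.63)), (-44, -30, 13, np.float64(60.27)), (-15, 0, 23, np.float64(59.22)), (0, 15, 24, np.float64(59.2))] lips [np.float64(64.37)]ht.py:5: RuntimeWarning: Mean of empty slice
  d['depth']=np.nanmean(Z,0); P=chk.box(cloud(d))[150:340,200:380].reshape(-1,3)
```

```bash
python3 go.py .4315 .1949 .12 166.5
```

```text
shift mm [-65.6 182.9  36.1] turn [ 0.   -0.04  0.  ]
pos [0.325  0.0324 0.1561] q7 1.13 F [ 0.2 -0.8  0. ] w 0.0398 0.0 t 18.07
```

```bash
python3 -m crank '0 -.013 .0366 .006 0 0 0;0 -.013 .0366 .006 0 0 0;0 -.013 .0366 .006 0 0 0;0 -.013 .0366 .006 0 0 0;0 -.0136 .0365 .012 0 0 0;0 0 0 .022 0 0 0;0 0 0 .0145 0 0 0;0 0 0 .01 0 0 0'
python3 -m crank '0 -.003 0 0 0 0 0;0 -.003 0 0 0 0 0;0 -.002 0 0 0 0 0;0 -.001 0 0 0 0 0;0 -.001 0 0 0 0 0;0 -.001 0 0 0 0 0;0 0 0 0 0 0 0;0 0 0 0 0 0 0'
python3 -c "import chk;chk.run()"
```

```text
clock: 18.73
position: [0.4308, 0.195, 0.0719]
tool_rot: [-3.14, -0.002, 2.907]
force: [-0.1, 0.0, 0.1]
grip_width: -0.0
finger_force: 0.0
clock: 19.4
position: [0.4421, 0.1924, 0.0738]
tool_rot: [3.141, -0.001, 2.906]
force: [-0.7, -0.4, -0.2]
grip_width: 0.0003
finger_force: 0.0
TCP box [-74.1   0.   73.8] F up -0.2 fwd -0.6 lat -0.5 pitch -0.03 w 0.0003 t 19.4
```

```bash
python3 -m crank '0 -.001 0 0 0 0 0;0 -.001 0 0 0 0 0;0 -.0005 0 0 0 0 0;0 -.0005 0 0 0 0 0;0 -.0005 0 0 0 0 0;0 0 0 0 0 0 0;0 0 0 0 0 0 0;0 0 0 0 0 0 0'
python3 -c "import chk;chk.run()"
python3 -m crank '0 -.0005 0 0 0 0 0;0 -.0005 0 0 0 0 0;0 -.0005 0 0 0 0 0;0 -.0005 0 0 0 0 0;0 0 0 0 0 0 0;0 0 0 0 0 0 0;0 0 0 0 0 0 0;0 0 0 0 0 0 0'
python3 -c "import chk;chk.run()"
```

```text
clock: 20.07
position: [0.4455, 0.1916, 0.0735]
tool_rot: [3.142, -0.001, 2.906]
force: [0.5, -0.5, -1.2]
grip_width: -0.0001
finger_force: 0.0
TCP box [-70.7  -0.   73.5] F up -1.2 fwd 0.6 lat -0.4 pitch -0.05 w -0.0001 t 20.07
clock: 20.73
position: [0.4475, 0.1911, 0.0736]
tool_rot: [3.142, -0.001, 2.906]
force: [0.3, 0.3, 0.7]
grip_width: -0.0003
finger_force: 0.0
TCP box [-68.6  -0.   73.6] F up 0.7 fwd 0.3 lat 0.3 pitch -0.04 w -0.0003 t 20.73
```

```bash
python3 -m crank '0 -.001 0 0 0 0 0;0 -.001 0 0 0 0 0;0 -.0005 0 0 0 0 0;0 -.0005 0 0 0 0 0;0 0 0 0 0 0 0;0 0 0 0 0 0 0;0 0 0 0 0 0 0;0 0 0 0 0 0 0'
python3 chk.py
```

```text
clock: 21.4
position: [0.4492, 0.1906, 0.0734]
tool_rot: [-3.141, -0.003, 2.907]
force: [-8.7, 2.0, 3.7]
grip_width: 0.0
finger_force: 4.2
TCP box [-66.8  -0.1  73.4] F up 3.7 fwd -9.0 lat -0.1 pitch -0.17 w 0.0 t 21.4
  top tongue ahead of -48 0 
  top tongue behind 0 
  top plate -20..15 224 57.1
  top frame/front 84 57.4
  top frame/back 27 59.2
  top tab 0 
  side tongue ahead of -48 5 58.5
  side tongue behind 9 49.9
  side plate -20..15 115 58.9
  side frame/front 30 59.4
  side frame/back 29 58.8
  side tab 13 60.1
```

```bash
python3 -m crank '0 .006 0 0 0 0 0;0 .004 0 -.01 0 0 0;0.02 0 0 -.03 0 0 0;0.04 0 0 -.025 0 0 0;0.04 0 -.03 -.012 0 0 0;0.04 0 -.041 0 0 0 0;0.04 0 -.041 0 0 0 0;0.04 0 -.041 0 0 0 0'
python3 go.py .464 -.266 .1 178.5
```

```text
clock: 22.47
position: [0.4042, 0.0427, 0.1515]
tool_rot: [3.141, 0.001, 2.907]
force: [1.6, -1.0, -0.5]
grip_width: 0.0401
finger_force: 0.0
shift mm [-129.8 -286.4   51.4] turn [  0.04   0.04 -11.94]
pos [0.4042 0.0427 0.1515] q7 1.16 F [ 1.6 -1.  -0.5] w 0.0401 0.0 t 22.47
```

```bash
python3 -m crank '0.04 -.0162 -.0356 .005 0 0 0;0.04 -.0162 -.0356 .005 0 0 0;0.04 -.0162 -.0356 .005 0 0 0;0.04 -.0162 -.0356 .005 0 0 0;0.04 -.0162 -.0356 .005 0 0 0;0.04 -.0162 -.0356 .005 0 0 0;0.04 -.0162 -.0356 .005 0 0 0;0.04 -.0162 -.0356 .005 0 0 0'
python3 -m crank '0.04 0 0 .01 0 0 -4;0.04 0 0 .01 0 0 -4;0.04 0 0 .01 0 0 -4;0.04 0 0 0 0 0 0;0.04 0 0 0 0 0 0;0.04 0 0 0 0 0 0;0.04 0 0 0 0 0 0;0.04 0 0 0 0 0 0'
python3 go.py .464 -.266 .0205 178.5
```

```text
clock: 23.13
position: [0.4645, -0.2653, 0.111]
tool_rot: [-3.141, -0.0, 2.906]
force: [1.0, 0.4, 0.6]
grip_width: 0.0398
finger_force: 0.0
clock: 23.8
position: [0.4648, -0.2632, 0.0812]
tool_rot: [-3.141, 0.0, 3.115]
force: [0.0, 0.0, -0.4]
grip_width: 0.0397
finger_force: 0.0
shift mm [ 0.8 -2.8 60.7] turn [-0.02  0.01 -0.04]
pos [ 0.4648 -0.2632  0.0812] q7 1.98 F [ 0.   0.  -0.4] w 0.0397 0.0 t 23.8
```

```bash
python3 -m crank '0.04 .0008 -.0028 .014 0 0 0;0.04 0 0 .014 0 0 0;0.04 0 0 .012 0 0 0;0.04 0 0 .01 0 0 0;0.04 0 0 .007 0 0 0;0.04 0 0 .003 0 0 0;0.04 0 0 0 0 0 0;0.01 0 0 0 0 0 0' 100
python3 -m crank '0.01 0 0 0 0 0 0;0.01 0 0 0 0 0 0;0.01 0 0 0 0 0 0;0.01 0 0 0 0 0 0;0.01 0 0 0 0 0 0;0.01 0 0 0 0 0 0;0.01 0 0 0 0 0 0;0.01 0 0 0 0 0 0' 
python3 go.py .464 -.266 .0205 178.5
python3 -m crank '0.01 0 0 -.002 0 0 0;0.01 0 0 -.005 0 0 0;0.01 0 0 -.01 0 0 0;0.01 0 0 -.015 0 0 0;0.01 0 0 -.02 0 0 0;0.01 0 0 -.02 0 0 0;0.01 0 0 -.02 0 0 0;0.01 0 0 0 0 0 0' 
python3 go.py .3966 .2033 .115 166.5
```

```text
clock: 24.47
position: [0.4637, -0.266, 0.0206]
tool_rot: [3.141, -0.001, 3.115]
force: [0.0, 0.2, -0.2]
grip_width: 0.0293
finger_force: 0.0
clock: 25.13
position: [0.4638, -0.2661, 0.0213]
tool_rot: [-3.141, 0.0, 3.115]
force: [-2.3, 2.0, 8.1]
grip_width: 0.016
finger_force: 97.9
shift mm [-0.2  0.1  0.8] turn [-0.01  0.01  0.  ]
pos [ 0.4638 -0.2661  0.0213] q7 1.99 F [-2.3  2.   8.1] w 0.016 97.9 t 25.13
clock: 25.8
position: [0.4651, -0.2669, 0.1167]
tool_rot: [-3.14, 0.004, 3.115]
force: [1.5, 0.5, 0.2]
grip_width: 0.0157
finger_force: 98.0
shift mm [ 80.9 468.2   0.5] turn [-0.08  0.25 11.99]
pos [ 0.4651 -0.2669  0.1167] q7 1.99 F [1.5 0.5 0.2] w 0.0157 98.0 t 25.8
```

```bash
python3 -m crank '0.01 .0067 .039 0 0 0 0;0.01 .0067 .039 0 0 0 0;0.01 .0067 .039 0 0 0 0;0.01 .0067 .039 0 0 0 0;0.01 .0067 .039 0 0 0 0;0.01 .0067 .039 0 0 0 0;0.01 .0067 .039 0 0 0 0;0.01 .0067 .039 0 0 0 0'
python3 -m crank '0.01 .0067 .039 0 0 0 0;0.01 .0067 .039 0 0 0 0;0.01 .0067 .039 0 0 0 0;0.01 .0067 .039 0 0 0 0;0.01 0 0 0 0 0 4;0.01 0 0 0 0 0 4;0.01 0 0 0 0 0 4;0.01 0 0 0 0 2.7 0'
python3 go.py .3966 .2033 .105 166.5 3
python3 chk.py
```

```text
clock: 26.47
position: [0.4176, 0.049, 0.1131]
tool_rot: [3.141, -0.0, 3.115]
force: [1.8, -0.3, -1.1]
grip_width: 0.0159
finger_force: 98.1
clock: 27.13
position: [0.3942, 0.2048, 0.113]
tool_rot: [-3.141, -0.048, 2.904]
force: [-0.6, 0.4, -0.3]
grip_width: 0.0159
finger_force: 98.3
shift mm [-3.1 -0.9  7.9] turn [-0.01  0.27 -0.1 ]
pos [0.3942 0.2048 0.113 ] q7 0.91 F [-0.6  0.4 -0.3] w 0.0159 98.3 t 27.13
TCP box [-123.6    0.9  113. ] F up -0.3 fwd -0.7 lat 0.3 pitch -2.73 w 0.0159 t 27.13
  top tongue ahead of -48 76 58.0
  top tongue behind 0 
  top plate -20..15 242 57.0
  top frame/front 0 
  top frame/back 0 
  top tab 0 
  side tongue ahead of -48 28 60.1
  side tongue behind 61 52.1
  side plate -20..15 182 59.4
  side frame/front 53 49.8
  side frame/back 0 
  side tab 0
```

```bash
python3 -m crank '0.01 -.0065 -.0009 .009 0 0 0;0.01 0 0 .009 0 0 0;0.01 0 0 .007 0 0 0;0.01 0 0 .002 0 0 0;0.01 0 0 .002 0 0 0;0.01 0 0 .002 0 0 0;0.01 0 0 .002 0 0 0;0.01 0 0 .0015 0 0 0'
python3 -c "import chk;chk.run()"
python3 -m crank '0.01 0 0 .002 0 0 0;0.01 0 0 .002 0 0 0;0.01 0 0 .0015 0 0 0;0.01 0 0 .0015 0 0 0;0.01 0 0 .0015 0 0 0;0.01 0 0 0 0 0 0;0.01 0 0 0 0 0 0;0.01 0 0 0 0 0 0'
python3 chk.py
```

```text
clock: 28.2
position: [0.3998, 0.202, 0.0778]
tool_rot: [3.141, -0.048, 2.906]
force: [-2.9, -0.8, 5.0]
grip_width: 0.016
finger_force: 99.2
TCP box [-117.5   -0.6   77.8] F up 5.0 fwd -2.6 lat -1.5 pitch -2.75 w 0.016 t 28.2
clock: 28.87
position: [0.3998, 0.2021, 0.0696]
tool_rot: [3.141, -0.047, 2.906]
force: [-1.5, -1.0, 6.1]
grip_width: 0.0159
finger_force: 99.1
TCP box [-117.5   -0.5   69.6] F up 6.1 fwd -1.2 lat -1.3 pitch -2.71 w 0.0159 t 28.87
  top tongue ahead of -48 71 49.0
  top tongue behind 61 55.2
  top plate -20..15 234 48.1
  top frame/front 79 54.8
  top frame/back 30 55.0
  top tab 0 
  side tongue ahead of -48 42 51.7
  side tongue behind 5 60.0
  side plate -20..15 136 50.3
  side frame/front 29 57.3
  side frame/back 18 55.3
  side tab 0
```

```bash
python3 -m crank '0.01 -.0005 .0004 .0015 0 0 0;0.01 0 0 .001 0 0 0;0.01 0 0 .001 0 0 0;0.01 0 0 0 0 0 0;0.01 0 0 0 0 0 0;0.01 0 0 0 0 0 0;0.01 0 0 0 0 0 0;0.01 0 0 0 0 0 0'
python3 chk.py
```

```text
clock: 29.93
position: [0.4001, 0.2024, 0.0661]
tool_rot: [3.141, -0.048, 2.906]
force: [-1.5, -1.5, 6.4]
grip_width: 0.0158
finger_force: 99.2
TCP box [-1.173e+02 -1.000e-01  6.610e+01] F up 6.4 fwd -1.1 lat -1.8 pitch -2.73 w 0.0158 t 29.93
  top tongue ahead of -48 69 45.7
  top tongue behind 55 51.5
  top plate -20..15 230 45.2
  top frame/front 80 51.2
  top frame/back 31 51.8
  top tab 0 
  side tongue ahead of -48 38 50.6
  side tongue behind 3 55.9
  side plate -20..15 128 47.5
  side frame/front 34 54.7
  side frame/back 18 50.0
  side tab 0
```

```bash
python3 -m crank '0.01 -.003 0 -.00013 0 0 0;0.01 -.003 0 -.00013 0 0 0;0.01 -.003 0 -.00013 0 0 0;0.01 -.003 0 -.00013 0 0 0;0.01 -.003 0 -.00013 0 0 0;0.01 -.003 0 -.00013 0 0 0;0.01 -.003 0 -.00014 0 0 0;0.01 -.003 0 -.00014 0 0 0'
python3 chk.py
```

```text
clock: 31.0
position: [0.4233, 0.197, 0.066]
tool_rot: [3.141, -0.048, 2.907]
force: [-4.0, 1.4, 8.0]
grip_width: 0.0156
finger_force: 99.4
TCP box [-93.4   0.1  66. ] F up 8.0 fwd -4.2 lat 0.4 pitch -2.75 w 0.0156 t 31.0
  top tongue ahead of -48 55 51.0
  top tongue behind 5 50.0
  top plate -20..15 222 42.9
  top frame/front 71 51.4
  top frame/back 36 50.2
  top tab 0 
  side tongue ahead of -48 0 
  side tongue behind 4 33.3
  side plate -20..15 99 45.2
  side frame/front 18 53.0
  side frame/back 36 37.8
  side tab 0
```

```bash
python3 -m crank '0.01 -.002 0 -.0004 0 0 0;0.01 -.003 0 -.0004 0 0 0;0.01 -.003 0 -.00014 0 0 0;0.01 -.003 0 -.00014 0 0 0;0.01 -.003 0 -.00014 0 0 0;0.01 -.003 0 -.00014 0 0 0;0.01 -.003 0 -.00014 0 0 0;0.01 -.003 0 -.00014 0 0 0'
python3 chk.py
```

```text
clock: 32.07
position: [0.4457, 0.1916, 0.0665]
tool_rot: [3.141, -0.048, 2.907]
force: [-5.0, -0.1, 8.8]
grip_width: 0.0158
finger_force: 99.5
TCP box [-70.4   0.1  66.5] F up 8.8 fwd -4.9 lat -1.2 pitch -2.75 w 0.0158 t 32.07
  top tongue ahead of -48 0 
  top tongue behind 0 
  top plate -20..15 172 47.1
  top frame/front 48 51.0
  top frame/back 28 50.2
  top tab 0 
  side tongue ahead of -48 0 
  side tongue behind 1 30.9
  side plate -20..15 45 52.6
  side frame/front 10 61.5
  side frame/back 37 46.7
  side tab 0
```

```bash
python3 -m crank '0.01 -.002 0 -.0001 0 0 0;0.01 -.002 0 -.0001 0 0 0;0.01 -.002 0 -.0001 0 0 0;0.01 -.002 0 -.0001 0 0 0;0.01 -.002 0 -.0001 0 0 0;0.01 -.002 0 -.0001 0 0 0;0.01 -.002 0 -.0001 0 0 0;0.01 -.001 0 -.0001 0 0 0'
python3 -c "import chk;chk.run()"
```

```text
clock: 33.13
position: [0.4604, 0.1881, 0.0666]
tool_rot: [3.141, -0.048, 2.906]
force: [-5.0, 1.7, 7.5]
grip_width: 0.0159
finger_force: 99.5
TCP box [-55.3   0.1  66.6] F up 7.5 fwd -5.3 lat 0.5 pitch -2.74 w 0.0159 t 33.13
```

```bash
python3 -m crank '0.01 -.001 0 -.00005 0 0 0;0.01 -.001 0 -.00005 0 0 0;0.01 -.0005 0 0 0 0 0;0.01 -.0005 0 0 0 0 0;0.01 0 0 0 0 0 0;0.01 0 0 0 0 0 0;0.01 0 0 0 0 0 0;0.01 0 0 0 0 0 0'
python3 -c "import chk;chk.run()"
```

```text
clock: 33.8
position: [0.4632, 0.1875, 0.0666]
tool_rot: [3.141, -0.048, 2.906]
force: [-3.5, -0.1, 8.4]
grip_width: 0.0162
finger_force: 99.5
TCP box [-52.4   0.1  66.6] F up 8.4 fwd -3.4 lat -1.0 pitch -2.74 w 0.0162 t 33.8
```

```bash
python3 -m crank '0.01 -.0007 0 -.00005 0 0 0;0.01 -.0005 0 -.00005 0 0 0;0.01 -.0005 0 0 0 0 0;0.01 -.0005 0 0 0 0 0;0.01 0 0 0 0 0 0;0.01 0 0 0 0 0 0;0.01 0 0 0 0 0 0;0.01 0 0 0 0 0 0'
python3 -c "import chk;chk.run()"
```

```text
clock: 34.47
position: [0.4654, 0.187, 0.0666]
tool_rot: [3.141, -0.048, 2.906]
force: [-4.1, -0.0, 8.1]
grip_width: 0.0155
finger_force: 99.5
TCP box [-50.2   0.1  66.6] F up 8.1 fwd -3.9 lat -1.0 pitch -2.74 w 0.0155 t 34.47
```

```bash
python3 -m crank '0.01 -.0005 0 0 0 0 0;0.01 -.0005 0 0 0 0 0;0.01 0 0 0 0 0 0;0.01 0 0 0 0 0 0;0.01 0 0 0 0 0 0;0.01 0 0 0 0 0 0;0.01 0 0 0 0 0 0;0.01 0 0 0 0 0 0'
python3 -c "import chk;chk.run()"
```

```text
clock: 35.13
position: [0.4663, 0.1867, 0.0666]
tool_rot: [3.141, -0.048, 2.906]
force: [-3.5, 1.2, 8.2]
grip_width: 0.0158
finger_force: 99.5
TCP box [-49.2   0.2  66.6] F up 8.2 fwd -3.7 lat 0.3 pitch -2.74 w 0.0158 t 35.13
```

```bash
python3 -m crank '0.01 -.0005 0 0 0 0 0;0.01 -.0005 0 0 0 0 0;0.01 0 0 0 0 0 0;0.01 0 0 0 0 0 0;0.01 -.0005 0 0 0 0 0;0.01 0 0 0 0 0 0;0.01 0 0 0 0 0 0;0.01 0 0 0 0 0 0'
python3 -c "import chk;chk.run()"
```

```text
clock: 35.8
position: [0.4667, 0.1866, 0.0663]
tool_rot: [-3.142, -0.05, 2.907]
force: [-10.5, 3.4, 10.1]
grip_width: 0.0156
finger_force: 99.9
TCP box [-48.9   0.1  66.3] F up 10.1 fwd -11.0 lat 0.9 pitch -2.86 w 0.0156 t 35.8
```

```bash
python3 -m crank '0.024 0 0 0 0 0 0;0.024 0 0 0 0 0 0;0.024 0 0 0 0 0 0;0.024 0 0 0 0 0 0;0.024 0 0 0 0 0 0;0.024 0 0 0 0 0 0;0.024 0 0 0 0 0 0;0.024 0 0 0 0 0 0'
python3 chk.py
```

```text
clock: 36.47
position: [0.4674, 0.1869, 0.0662]
tool_rot: [3.141, -0.049, 2.907]
force: [-4.4, 5.4, 0.2]
grip_width: 0.0244
finger_force: 5.0
TCP box [-48.2   0.6  66.2] F up 0.2 fwd -5.6 lat 4.3 pitch -2.78 w 0.0244 t 36.47
  top tongue ahead of -48 0 
  top tongue behind 13 43.6
  top plate -20..15 59 56.4
  top frame/front 45 56.3
  top frame/back 18 57.4
  top tab 0 
  side tongue ahead of -48 5 60.6
  side tongue behind 84 49.4
  side plate -20..15 0 
  side frame/front 2 61.6
  side frame/back 7 57.7
  side tab 0
```

Lifted. I'll withdraw the gripper the same way as before, then nudge the tab end to make sure both carriers sit at the wall.

```bash
python3 -m crank '0.0245 .0005 0 -.001 0 0 0;0.0245 .0005 0 -.002 0 0 0;0.0245 0 0 -.003 0 0 0;0.0245 0 0 -.004 0 0 0;0.0245 0 0 -.004 0 0 0;0.025 0 0 -.008 0 0 0;0.03 0 0 -.01 0 0 0;0.03 0 0 -.01 0 2.75 0'
python3 -m crank '0 .015 0 -.02 0 0 0;0 .02 0 -.01 0 0 0;0 .02 -.03 0 0 0 0;0 .02 -.036 0 0 0 0;0 0 -.04 0 0 0 0;0 0 -.04 0 0 0 0;0 0 0 0 0 0 0;0 0 0 0 0 0 0'
python3 - <<'E'
import chk
from seg import *
chk.run()
d=snap('top','t5'); e=snap('side','s5')
a=cv2.resize(e['pixels'][240:300,265:330,::-1],None,fx=6,fy=6,interpolation=cv2.INTER_CUBIC); b=cv2.resize(d['pixels'][182:237,218:268,::-1],None,fx=7,fy=7,interpolation=cv2.INTER_CUBIC)
c=np.zeros((390,800,3),np.uint8); c[:360,:390]=a; c[:385,400:750]=b; cv2.imwrite('pics/v5.png',c)
E
python3 ht.py
```

```text
clock: 37.53
position: [0.4679, 0.1863, 0.1094]
tool_rot: [-3.141, -0.096, 2.908]
force: [-0.8, -0.2, -0.3]
grip_width: 0.03
finger_force: 0.0
clock: 38.2
position: [0.365, 0.059, 0.1462]
tool_rot: [3.141, -0.095, 2.902]
force: [1.0, 1.1, -0.1]
grip_width: 0.0002
finger_force: 0.0
TCP box [-118.  -147.7  146.2] F up -0.1 fwd 0.7 lat 1.3 pitch -5.43 w 0.0002 t 38.2
top [(-65, -61, 0, np.float64(nan)), (-58, -45, 0, np.float64(nan)), (-44, -30, 0, np.float64(nan)), (-15, 0, 15, np.float64(57.15)), (0, 15, 29, np.float64(56.83))] lips [np.float64(62.35)]
side [(-65, -61, 5, np.float64(42.44)), (-58, -45, 26, np.float64(56.32)), (-44, -30, 13, np.float64(60.18)), (-15, 0, 22, np.float64(59.03)), (0, 15, 22, np.float64(59.16))] lips [np.float64(64.35)]ht.py:6: RuntimeWarning: Mean of empty slice.
  print(n,[(a,b,int(q.sum()),P[q,2].mean().round(2)) for a,b,w in((-65,-61,6),(-58,-45,7),(-44,-30,7),(-15,0,10),(0,15,10)) for q in [(P[:,0]>a)&(P[:,0]<b)&(abs(P[:,1])<w)&(P[:,2]>40)&(P[:,2]<80)]],
  ret = ret.dtype.type(ret / rcount)
ht.py:5: RuntimeWarning: Mean of empty slice
  d['depth']=np.nanmean(Z,0); P=chk.box(cloud(d))[150:340,200:380].reshape(-1,3)
```

View pics/v5.png

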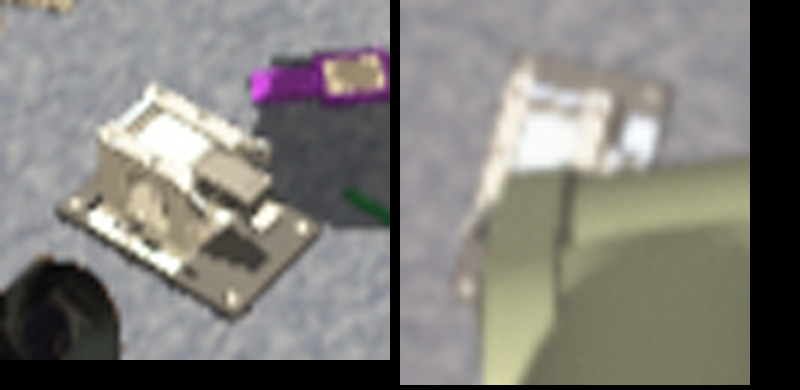

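```bash
python3 -c "
from workcell import bot
print(bot.job_done())"
```

```text
the job is handed in; nothing more can be done
None
```

Both carriers are loaded in the feeder, one on top of the other. Each was pushed to the back wall and let go, the depth readings put the second at the height the first settled at, and the job was handed in at about 39 s; `bot.job_done()` gave no verdict.

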